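# Lightly clamp a brittle wax bangle in the jeweller's carving vise

### The arm

A 7-joint arm with a two-finger parallel gripper is mounted at the origin on the work surface. World frame = base frame: x ahead of the robot, y to its left, z up, the work surface at z = 0. Lengths are in m, angles in rad, forces in N, time in s.
With the tool pointing down it reaches from about 0.425 to 0.975 m from the base axis. Payload 16.7 kg.
Tool frame: the origin (TCP) lies at the very end of the fingers, on their centre line; the grasp point (between the pads) lies 19 mm behind it; z points along the fingers, y is the line along which they close (so a half turn about z gives the same grasp; the last joint's range is limited). The gripper opens to 85 mm and grips with 20 to 120 N. Pads are 22 mm wide; open, the fingers measure 114 mm over their backs; the gripper's body (76 mm by 85 mm) begins 54 mm behind the grasp point. The pads swing forward as they close: fully open they stand 13 mm farther back than shut.
Start: joints at [1.145, 0.426, 0.074, 1.606, -0.034, 1.111, -0.067], TCP at [0.184, -0.649, 0.231] pointing down, gripper open.
Joint ranges: [-2.85, 2.85], [-0.5, 2.14], [-1.23, 1.37], [0.21, 2.46], [-1.02, 4.16], [0.16, 2.05], [-2.73, 2.73]. Speed limits (rad/s): [1.89, 1.89, 2.39, 2.39, 3.01, 3.01, 3.01].

### API

Orientations are given as a unit quaternion [w, x, y, z].
In Python, from rig import read_state, get_image, sign_off gives the robot as it stands.
- The arm moves only by the tool servo_tool, never from a script. Its argument "series" is a list of rows, each a list of 7 numbers: the turn, a rotation vector about the tool's x, y, z in degrees, then the shift along the tool's x, y, z in units of 30 mm (1.0 is 30 mm), then the finger opening in mm, from 0 to 85.4. In form: [[wx, wy, wz, x, y, z, fingers], ...]. A call has 1 to 20 rows; each row is the pose to reach, as a shift and turn from the pose commanded when the call began, along the tool's axes at that moment; what a row does not reach only later rows make up. A row lasts 1/8 s, in which the tool goes at most 62.5 mm and 10.7 degrees, less where a joint would pass 70% of its speed; a pose out of reach is approached as far as the arm can. A call with a gripper value outside its range is refused whole. The fingers move at their own pace and stop on an object; "force" is the grip in N (left out, the last holds). Time passes only in rows, so rows that repeat a pose let the fingers close. It gives the time, the measured TCP pose, the force, the opening and the grip force at its end, in the units of the state.
- read_state(): the state, without advancing time (a new reading comes with each control period).
- get_image(name): name is "scene" or "side" or "wrist"; returns a dict with "image" (384x512x3 uint8, blue, green, red), "K" (3x3 intrinsics, pixels), "cam_to_world" (4x4, takes a point from camera to world coordinates); the wrist camera has in their place "mount" (4x4, takes a point from camera to tool coordinates, whose origin is the TCP and whose axes are the flange's). Camera axes: x right, y down, z forward; pixel columns grow to the right and rows downward; lengths in m; the calibration is good to about 2 mm. A picture is of the moment at which its call begins: read the wrist's pose just before it. There is no depth.
- sign_off(): hands the job in; it is judged then, once.
The state is a dict: "t": time; "joints": joint angles; "joint_velocities": joint speeds; "tau": joint torques, N m; "tcp_pos": TCP position; "eef_rot": TCP orientation; "contact_force": force on the tool from outside, world axes, zero at the start; "moment": the same for the moment, N m; "grip_width": opening from 0.0 (shut) to 1.0 (fully open); "gripper_force": force on a finger pad.
Only numpy, scipy, OpenCV 4.12 (cv2) and the standard library are available. Lean on these libraries where they do the work, as an engineer would, in place of code of your own. Each camera call takes 0.05 s, during which the arm holds its last target. There are 200 camera calls.

### The job

Pull the red locking plug out of the carving vise and leave it in the small wooden tray, then slide the vise's jaw up and gently close it until the wax bangle is lightly but securely held between the jaw and the sprung pad, and leave it so. The wax is brittle: squeeze it with about 3 newtons, never touch it with the robot, and leave the other things on the bench where they are.

Things in the scene. Friction and masses are not known exactly. Their poses are not given: they have to be found in the camera images.
- vise: Fixed wooden bed of the carving vise, 150 mm (its x, -50 to +100) by 300 mm (its y, -150 to +150), 30 mm high. Origin on the bench surface under the middle of the jaw track, z up. From its +y end to its -y end it carries the sliding jaw, the wax bangle lying loose on the bed, and the pad head: a dark steel block, 70 (x) by 25 (y) by 45 mm, with a sprung cork pad facing +y.
- pad_zone (a point): Middle of the zone where the pad's cork face (60 mm wide) may be, 20 mm above the bed, at y = -98.5 mm in the vise's frame. The head is set differently each time, unreported: the face lies up to 12 mm either way in y, to be found by touch. The pad gives along -y: it starts at 0.5 N, takes 1 N more per mm, and stops hard after 6 mm.
- socket (a point): Mouth of the plug's socket, a 15 mm square hole 24 mm deep in the bed's top, at (70, 27, 30) mm in the vise's frame; axes as the vise.
- carriage: Sliding jaw: steel block 80 (x) by 25 (y) by 45 mm above the bed, cork face to -y, blue back to +y; its low tongue (14 mm high, out to x = 88 mm) is blocked by the plug. Origin: foot of the cork face, middle; axes as the vise. Cork face starts at y = +35 mm in the vise's frame. Once the plug is out it slides along -y, up to 105 mm, with about 6 N drag, and stays where left.
- jaw_back (a point): Middle of the jaw's blue back face, 30 mm above the bed (60 mm above the bench), 25 mm in +y from the cork face. Push here towards the vise's -y; the bed behind it is clear for 90 mm at the start.
- plug: Red locking plug, loose, 48 to 78 g, upright in the socket, its foot 24 mm below the bed's top: square steel shank 14 mm wide, 46 mm long, topped by a round red knob 26 mm in diameter, 30 mm high. Origin: centre of the foot; z up. A sprung catch lets go with a snap at a straight upward pull of about 5 to 15 N. Grip the knob from above; lift 30 mm to clear.
- knob (a point): Centre of the plug's red knob, 61 mm above the plug's foot on its axis (67 mm above the bench as found).
- wax: Brittle dark-green wax bangle, a flat ring of 60 mm outer and 44 mm inner diameter, 14 mm high, 28 to 56 g, lying loose on the bed between jaw and pad, a little off the middle. Origin: centre of its underside; z up. The jaw pushes it along the bed to the pad. It cracks when squeezed with more than 8 N.
- tray: Small dark wooden tray, fixed to the bench, 130 by 130 mm outside, 22 mm high, walls and floor 6 mm. It stands left or right of the vise. Origin: centre of its underside. The plug may stand or lie in it.
- steel_block: Bystander: steel bench block 80 by 80 by 22 mm on the vise's other side; origin under its centre.
- brass_bangle: Bystander: brass bangle 62 mm in diameter, 12 mm high, on the bench beyond the vise; origin under its centre.
- loupe: Bystander: black loupe, 32 mm in diameter, 22 mm high, with a steel tail, on the bench beyond the vise; origin under the lens.
- hammer: Bystander: hammer 220 mm long lying on the bench on the robot's side of the vise; origin under its middle.
- bottle: Bystander: amber bottle 44 mm in diameter, 90 mm high, at the back; origin under its centre.
- file_cup: Bystander: steel cup of files, 72 mm in diameter, 165 mm high with the files, at the back; origin under its centre.
- mandrel: Bystander: steel ring mandrel standing on a round foot 68 mm in diameter, 190 mm high, at the back; origin under its centre.

How it is judged:
By the outcome, as a careful person would: the job done as asked, in the order asked, and still so for the second after the job is handed in, with the robot touching nothing.
It also fails if it takes over 72 s, if anything falls off the work surface, if the arm or the gripper's body presses on something with over 40 N, if the wrist force passes 120 N, or if a joint passes its speed limit or range.

## Working session

There is one attempt and no reset: what is moved stays moved. The work goes in short steps, Python scripts to look and compute and a tool call to move; the robot and the scene stay as the last step left them, time stands still between calls to the robot, and variables do not carry over. Pictures are saved under pics/ and viewed, at most 12 in all, crops included, and the job is handed in when it is done.

Besides the shell and the picture viewer there is one more tool, called after ">>>" as name([rows], argument=value, ...), one row to a line, values as JSON. servo_tool: Moves the arm, as the interface text tells. Its arguments: {"type":"object","properties":{"series":{"type":"array","items":{"type":"array","items":{"type":"number"}}},"force":{"type":"number"}},"required":["series"]}

```bash
mkdir -p pics; ls; python3 - <<'E'
from rig import *
import cv2,numpy as np
s=read_state();print(s)
a=get_image("scene");b=get_image("side")
np.savez("cams.npz",Ka=a["K"],Ta=a["cam_to_world"],Kb=b["K"],Tb=b["cam_to_world"])
cv2.imwrite("pics/scene0.png",a["image"]);cv2.imwrite("pics/side0.png",b["image"])
print(a["K"],a["cam_to_world"],b["cam_to_world"])
E
```

```text
pics
{'t': 0.0, 'joints': array([ 1.14547392,  0.42674056,  0.07388012,  1.60660315, -0.03409383,
        1.11078781, -0.06707789]), 'joint_velocities': array([-0.00068372,  0.00095794,  0.00131954,  0.00024993,  0.00120792,
        0.00016618, -0.00200614]), 'tau': array([-1.83290111e-03, -9.49806046e+01,  3.75975341e+00, -4.63520837e+01,
        1.92514103e-02,  1.04476773e-02,  7.12482438e-05]), 'tcp_pos': array([ 0.18367201, -0.64911344,  0.23060746]), 'eef_rot': array([-6.23055804e-04,  9.90507400e-01,  1.37457928e-01, -1.43406948e-04]), 'contact_force': array([ 0.22091424, -0.04540795,  0.64363185]), 'moment': array([ 0.0569867 ,  0.03999697, -0.05978423]), 'gripper_force': 0.0, 'grip_width': 1.0063216616618471}
[[498.86600785   0.         251.59855945]
 [  0.         498.86600785 192.21720932]
 [  0.           0.           1.        ]] [[-0.38165654  0.61547937 -0.68958207  1.37958514]
 [ 0.92429363  0.25770749 -0.28154599  0.3070322 ]
 [ 0.00442472 -0.74483018 -0.66723941  0.84353271]
 [ 0.          0.          0.          1.        ]] [[ 0.99840334 -0.03380275  0.04525654  0.54663068]
 [-0.05571973 -0.72094908  0.69074434 -0.68527791]
 [ 0.0092786  -0.69216313 -0.72168144  0.80869519]
 [ 0.          0.          0.          1.        ]]
```

View pics/scene0.png

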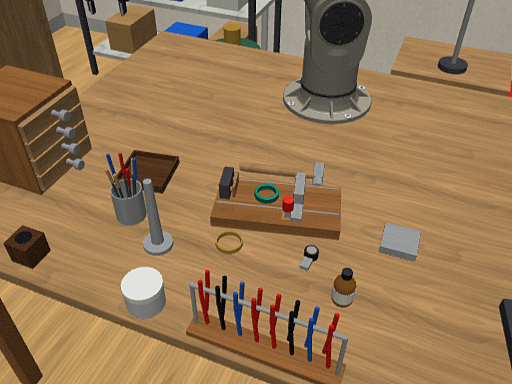

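View pics/side0.png

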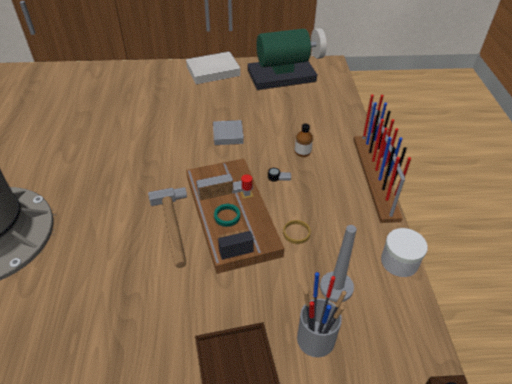

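The scene view shows the vise around (280,205), with the red knob at (289,204), the jaw at (299,190), the pad head at (227,182), the wax at (266,193) and the tray at (150,170). The side view has the vise at (235,212), the knob at (247,183) and the tray at (237,355).

```bash
cat > h.py <<'E'
import numpy as np,cv2
from rig import *
from scipy.spatial.transform import Rotation as R
c=np.load("cams.npz")
def ray(cam,uv):
    K,T=(c["Ka"],c["Ta"]) if cam=="scene" else (c["Kb"],c["Tb"])
    d=T[:3,:3]@np.linalg.solve(K,[uv[0],uv[1],1.]);return T[:3,3],d
def plane(cam,uv,z):
    o,d=ray(cam,uv);return o+d*(z-o[2])/d[2]
def tri(ua,ub):
    (o1,d1),(o2,d2)=ray("scene",ua),ray("side",ub)
    d1=d1/np.linalg.norm(d1);d2=d2/np.linalg.norm(d2)
    s=np.linalg.lstsq(np.c_[d1,-d2],o2-o1,rcond=None)[0]
    p,q=o1+s[0]*d1,o2+s[1]*d2;return (p+q)/2,np.linalg.norm(p-q)
E
python3 - <<'E'
from h import *
a=cv2.imread("pics/scene0.png");b=cv2.imread("pics/side0.png")
def cen(im,lo,hi,roi):
    x0,y0,x1,y1=roi;h=cv2.cvtColor(im,cv2.COLOR_BGR2HSV)[y0:y1,x0:x1]
    m=cv2.inRange(h,lo,hi)
    if lo[0]==0:m|=cv2.inRange(h,(172,lo[1],lo[2]),(180,255,255))
    n,l,st,ce=cv2.connectedComponentsWithStats(m);i=1+st[1:,4].argmax()
    print(st[i]+[x0,y0,0,0,0]);return ce[i]+[x0,y0]
R1=(205,155,350,245);R2=(180,150,290,275)
k=[cen(i,(0,170,80),(6,255,255),r) for i,r in((a,R1),(b,R2))];print("knob",k,tri(*k))
w=[cen(i,(65,100,30),(95,255,255),r) for i,r in((a,R1),(b,R2))];print("wax",w,tri(*w),plane("scene",w[0],.037),plane("side",w[1],.037))
A=cv2.resize(a[155:245,205:350],None,fx=5,fy=5,interpolation=cv2.INTER_CUBIC)[:, :]
B=cv2.resize(b[155:275,180:290],None,fx=5,fy=5,interpolation=cv2.INTER_CUBIC)
cv2.imwrite("pics/A.png",A);cv2.imwrite("pics/B.png",B)
E
```

```text
[283 196  11  16 157]
[241 174  12  16 148]
knob [array([287.80254777, 203.4522293 ]), array([246.49324324, 181.40540541])] (array([0.58157465, 0.07073984, 0.06858414]), np.float64(0.001173672761280017))
[255 184  24  19 259]
[214 204  26  22 263]
wax [array([266.4980695 , 192.94594595]), array([226.63117871, 214.61596958])] (array([0.53364218, 0.00069492, 0.03620091]), np.float64(0.0001423155402595733)) [0.53456437 0.00097263 0.037     ] [5.33607174e-01 5.56375110e-05 3.70000000e-02]
```

View pics/A.png

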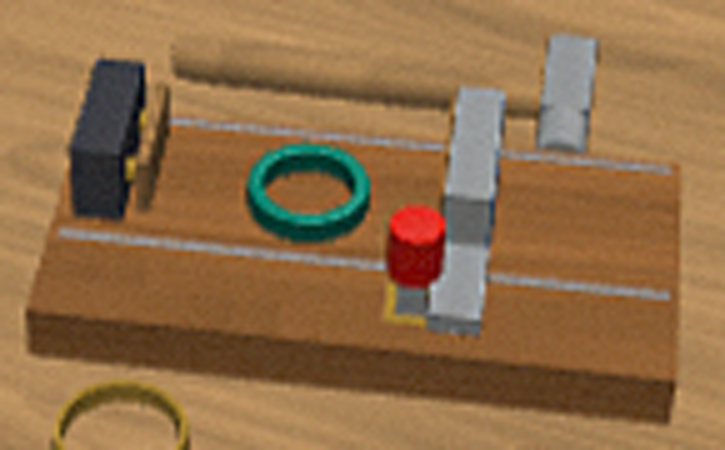

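View pics/B.png

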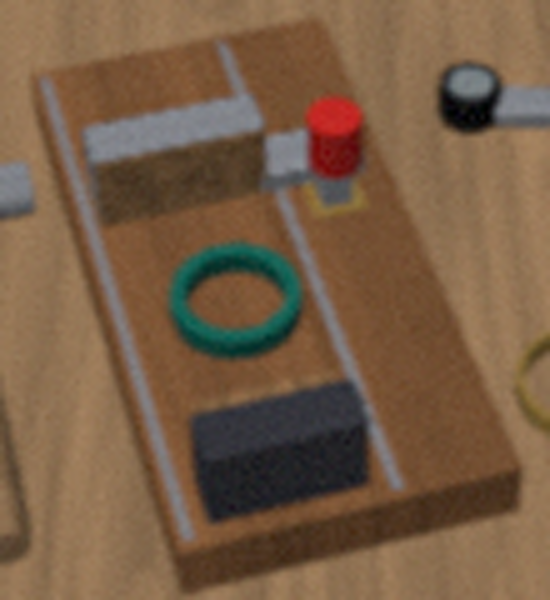

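Scene crop: the bed's top corners are at (28,315), (672,383) and (678,163), with the knob at (416,245). Side crop: the bed's top corners are at (37,72), (318,18), (520,472) and (180,560). The jaw's top edge runs from (90,150) to (262,115), and the head's top front edge from (192,413) to (358,380).

```bash
python3 - <<'E'
from h import *
A=lambda u,z:plane("scene",np.array(u)/5+[205,155],z)
B=lambda u,z:plane("side",np.array(u)/5+[180,155],z)
obs=[((100,-150),A((28,315),.03)),((100,150),A((672,383),.03)),((-50,150),A((678,163),.03)),
((-50,150),B((37,72),.03)),((100,150),B((318,18),.03)),((100,-150),B((520,472),.03)),((-50,-150),B((180,560),.03))]
X=np.array([o[0] for o in obs])/1e3;Y=np.array([o[1][:2] for o in obs])
T=np.eye(2)
mx,my=X.mean(0),Y.mean(0);H=(X-mx).T@(Y-my);U,S,Vt=np.linalg.svd(H)
Rm=Vt.T@np.diag([1,np.linalg.det(Vt.T@U.T)])@U.T;t=my-Rm@mx
print("yaw",np.degrees(np.arctan2(Rm[1,0],Rm[0,0])),"t",t,"res mm",np.round((Y-X@Rm.T-t)*1e3,1).tolist())
inv=lambda p:Rm.T@(np.array(p)[:2]-t)*1e3
np.savez("vise.npz",R=Rm,t=t)
print("knob v",inv([.5816,.0707]),"wax v",inv([.5338,.0005]))
print("socket w",Rm@[.07,.027]+t,"jawback",Rm@[0,.06]+t,"pad",Rm@[0,-.0985]+t)
for u in((90,150),(262,115)):print("jaw top front edge",inv(B(u,.075)))
for u in((192,413),(358,380)):print("head top back edge?",inv(B(u,.075)))
for u in ((447,190),(490,198),(460,87),(503,90)):print("jaw top scene",inv(A(u,.075)))
for u in ((72,150),(125,155),(95,60),(145,62)):print("head top scene",inv(A(u,.075)))
# tray
a=cv2.imread("pics/scene0.png");b=cv2.imread("pics/side0.png")
for n,im,(x0,y0,x1,y1) in(("side",b,(185,310,295,384)),("scene",a,(105,140,190,200))):
    h=cv2.cvtColor(im,cv2.COLOR_BGR2HSV)[y0:y1,x0:x1];m=(h[...,2]<85).astype(np.uint8)
    cs=max(cv2.findContours(m,0,2)[0],key=cv2.contourArea);p=cv2.approxPolyDP(cs,4,True)[:,0]+[x0,y0]
    for q in p:print(n,q,plane(n,q,.022)[:2])
s=read_state();print(R.from_quat(np.roll(s["eef_rot"],-1)).as_matrix().round(3))
E
```

```text
yaw 14.021086081541554 t [0.52223518 0.0260564 ] res mm [[2.3, 5.7], [2.3, 0.7], [0.6, 0.7], [2.0, 0.4], [-3.4, -2.2], [-3.2, -2.0], [-0.5, -3.4]]
knob v [68.41234654 28.93067409] wax v [  5.0284861  -27.59689649]
socket w [0.58360811 0.0692115 ] jawback [0.50769844 0.08426879] pad [ 0.54609966 -0.06950896]
jaw top front edge [-41.4491642   43.58746636]
jaw top front edge [38.65671183 43.27764346]
head top back edge? [ -34.81233911 -116.10894444]
head top back edge? [  34.59985923 -118.99869349]
jaw top scene [38.45815316 40.66360578]
jaw top scene [40.96280306 60.66951812]
jaw top scene [-36.91701999  40.6859143 ]
jaw top scene [-37.79705459  61.40335395]
head top scene [  37.03345934 -135.68019247]
head top scene [  36.7803321  -110.47310524]
head top scene [ -30.52625377 -137.56398425]
head top scene [ -32.70762118 -113.1253475 ]
side [263 324] [ 0.59653385 -0.26224683]
side [196 336] [ 0.47262022 -0.2799923 ]
side [202 383] [ 0.48528142 -0.36650012]
side [278 383] [ 0.61421902 -0.37321529]
scene [134 151] [ 0.49885229 -0.39802958]
scene [124 165] [ 0.56092135 -0.38923538]
scene [130 171] [ 0.57600148 -0.36115132]
scene [133 195] [ 0.65216179 -0.30363426]
scene [131 157] [ 0.5246433  -0.39102182]
scene [165 166] [ 0.5230263  -0.28807207]
scene [175 162] [ 0.49808919 -0.27214915]
scene [170 170] [ 0.53246131 -0.26785144]
scene [136 163] [ 0.5415486  -0.36479977]
scene [142 185] [ 0.61153248 -0.30319478]
scene [137 198] [ 0.65771526 -0.28874959]
scene [143 199] [ 0.65518237 -0.27339573]
scene [142 180] [ 0.59491396 -0.31346824]
scene [150 177] [ 0.57688054 -0.30094849]
scene [154 199] [ 0.64488456 -0.2487924 ]
scene [153 192] [ 0.62371237 -0.264212  ]
scene [164 190] [ 0.60675505 -0.24294983]
scene [178 157] [ 0.47605575 -0.27522843]
[[ 0.962  0.272 -0.   ]
 [ 0.272 -0.962  0.001]
 [-0.    -0.001 -1.   ]]
```

```bash
cat >> h.py <<'E'
def delta(p,yaw):
    "shift (30 mm units) and turn from measured pose to TCP p pointing down, tool x at world yaw deg"
    s=read_state();q=R.from_quat(np.roll(s["eef_rot"],-1))
    t=R.from_euler("z",yaw,degrees=True)*R.from_euler("x",180,degrees=True)
    print("turn",(q.inv()*t).as_rotvec(degrees=True).round(2),"shift",(q.inv().apply(np.array(p)-s["tcp_pos"])/.03).round(3))
    print("t",round(s["t"],2),"tcp",s["tcp_pos"].round(4),"F",s["contact_force"].round(2),"w",round(s["grip_width"],3),"gf",round(s["gripper_force"],1))
E
python3 - <<'E'
from h import *
print("cup",plane("side",(318,348),0),"mandrel",plane("side",(338,290),0), plane("scene",(157,243),0),"cup",plane("scene",(130,215),0))
delta([.582,.0705,.15],14)
E
```

```text
cup [ 0.69592514 -0.30400415  0.        ] mandrel [ 0.75565555 -0.18257693  0.        ] [ 0.75075543 -0.1812209   0.        ] cup [ 0.6968586  -0.28757184  0.        ]
turn [-0.06  0.01  1.8 ] shift [ 19.307 -19.464   2.71 ]
t 0.1 tcp [ 0.1837 -0.6491  0.2307] F [-0.04 -0.15  0.42] w 1.001 gf 0.0
```

>>> servo_tool([
  [0, 0, 0.2, 0.6, -0.6, 0.1, 85],
  [0, 0, 0.4, 1.8, -1.8, 0.2, 85],
  [0, 0, 0.6, 3.1, -3.1, 0.4, 85],
  [0, 0, 0.8, 4.4, -4.4, 0.6, 85],
  [0, 0, 1, 5.7, -5.7, 0.8, 85],
  [0, 0, 1.2, 7, -7, 1, 85],
  [0, 0, 1.4, 8.3, -8.3, 1.2, 85],
  [0, 0, 1.6, 9.6, -9.7, 1.4, 85],
  [0, 0, 1.8, 10.9, -11, 1.6, 85],
  [0, 0, 1.8, 12.2, -12.3, 1.8, 85],
  [0, 0, 1.8, 13.5, -13.6, 2, 85],
  [0, 0, 1.8, 14.8, -14.9, 2.2, 85],
  [0, 0, 1.8, 16.1, -16.2, 2.4, 85],
  [0, 0, 1.8, 17.3, -17.4, 2.6, 85],
  [0, 0, 1.8, 18.3, -18.4, 2.7, 85],
  [0, 0, 1.8, 18.9, -19.1, 2.7, 85],
  [0, 0, 1.8, 19.2, -19.4, 2.7, 85],
  [0, 0, 1.8, 19.3, -19.46, 2.7, 85],
  [0, 0, 1.8, 19.3, -19.46, 2.7, 85],
  [0, 0, 1.8, 19.3, -19.46, 2.7, 85],
])

```text
t: 2.6
tcp_pos: [0.5817, 0.0687, 0.1504]
eef_rot: [0.0, 0.993, 0.121, -0.0]
contact_force: [1.0, 0.5, -0.1]
grip_width: 0.996
gripper_force: 0.0
```

```bash
python3 - <<'E'
from h import *
s=read_state();w=get_image("wrist");im=w["image"];np.savez("wr.npz",K=w["K"],M=w["mount"])
cv2.imwrite("pics/w1.png",im)
h=cv2.cvtColor(im,cv2.COLOR_BGR2HSV);m=cv2.inRange(h,(0,170,110),(6,255,255))|cv2.inRange(h,(172,170,110),(180,255,255))
n,l,st,ce=cv2.connectedComponentsWithStats(m);i=1+st[1:,4].argmax();print(st[i],ce[i])
M=w["mount"];print(M.round(3))
Q=R.from_quat(np.roll(s["eef_rot"],-1)).as_matrix()
o=s["tcp_pos"]+Q@M[:3,3];d=Q@M[:3,:3]@np.linalg.solve(w["K"],[*ce[i],1.])
for z in(.082,.067):print(z,o+d*(z-o[2])/d[2])
delta([.582,.0705,.053],14)
E
```

```text
[236 183  35  35 937] [252.9434365  199.69370331]
[[ 0.    -0.962 -0.273  0.071]
 [ 1.     0.     0.001 -0.001]
 [-0.001 -0.273  0.962 -0.142]
 [ 0.     0.     0.     1.   ]]
0.082 [0.58410666 0.07117107 0.082     ]
0.067 [0.57941363 0.07004906 0.067     ]
turn [ 0.02 -0.   -0.07] shift [ 0.019 -0.052  3.249]
t 2.65 tcp [0.5818 0.0689 0.1505] F [-0.85  0.19 -0.52] w 0.996 gf 0.0
```

View pics/w1.png

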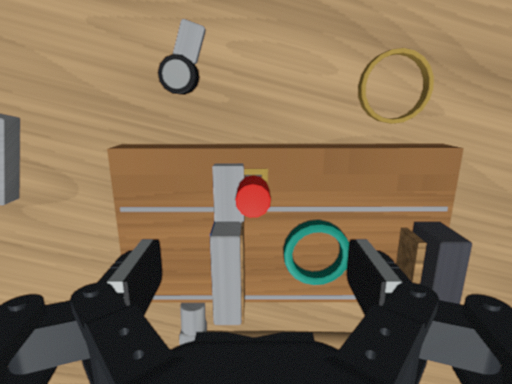

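Wrist view: the knob is at (253,198) and agrees with the triangulated position to 2 mm. The bed's edges are level, so the yaw is right.

>>> servo_tool([
  [0, 0, 0, 0.03, -0.06, 0.4, 85],
  [0, 0, 0, 0.03, -0.06, 1.0, 85],
  [0, 0, 0, 0.03, -0.06, 1.7, 85],
  [0, 0, 0, 0.03, -0.06, 2.3, 85],
  [0, 0, 0, 0.03, -0.06, 2.8, 85],
  [0, 0, 0, 0.03, -0.06, 3.1, 85],
  [0, 0, 0, 0.03, -0.06, 3.25, 85],
  [0, 0, 0, 0.03, -0.06, 3.25, 60],
  [0, 0, 0, 0.03, -0.06, 3.25, 40],
  [0, 0, 0, 0.03, -0.06, 3.25, 30],
  [0, 0, 0, 0.03, -0.06, 3.25, 20],
  [0, 0, 0, 0.03, -0.06, 3.25, 20],
  [0, 0, 0, 0.03, -0.06, 3.25, 20],
  [0, 0, 0, 0.03, -0.06, 3.25, 20],
], force=50)

```text
t: 4.4
tcp_pos: [0.5829, 0.0716, 0.0534]
eef_rot: [0.0, 0.993, 0.122, 0.0]
contact_force: [-0.1, -1.9, 6.6]
grip_width: 0.287
gripper_force: 48.8
```

>>> servo_tool([
  [0, 0, 0, 0, 0, -0.03, 20],
  [0, 0, 0, 0, 0, -0.08, 20],
  [0, 0, 0, 0, 0, -0.15, 20],
  [0, 0, 0, 0, 0, -0.23, 20],
  [0, 0, 0, 0, 0, -0.32, 20],
  [0, 0, 0, 0, 0, -0.45, 20],
  [0, 0, 0, 0, 0, -0.6, 20],
  [0, 0, 0, 0, 0, -0.8, 20],
  [0, 0, 0, 0, 0, -1.0, 20],
  [0, 0, 0, 0, 0, -1.3, 20],
  [0, 0, 0, 0, 0, -1.6, 20],
  [0, 0, 0, 0, 0, -2.0, 20],
  [0, 0, 0, 0, 0, -2.4, 20],
  [0, 0, 0, 0, 0, -2.8, 20],
  [0, 0, 0, 0, 0, -3.1, 20],
  [0, 0, 0, 0, 0, -3.2, 20],
  [0, 0, 0, 0, 0, -3.2, 20],
])

```text
t: 6.52
tcp_pos: [0.5824, 0.0719, 0.1488]
eef_rot: [-0.0, 0.993, 0.122, 0.0]
contact_force: [-0.6, 0.2, -1.1]
grip_width: 0.29
gripper_force: 50.4
```

```bash
python3 - <<'E'
from h import *
im=get_image("side")["image"];cv2.imwrite("pics/s2.png",cv2.resize(im[90:384,180:360],None,fx=2,fy=2))
delta([.542,-.335,.15],14)
E
```

```text
turn [-0.    0.02 -0.  ] shift [-4.583 12.834 -0.046]
t 6.58 tcp [0.5823 0.0718 0.1486] F [-0.01 -1.04 -0.68] w 0.288 gf 50.4
```

View pics/s2.png

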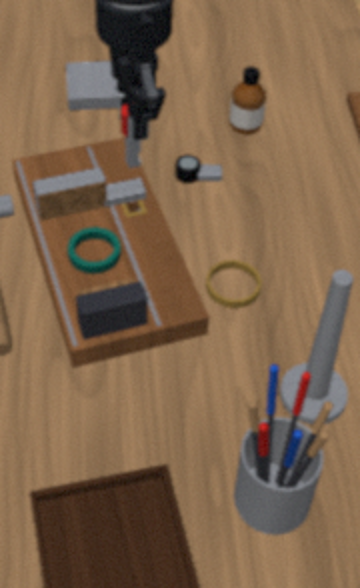

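The plug is out and held: the shank hangs clear above the socket at (133,150), and the tray's near edge is at (100,478).

>>> servo_tool([
  [0, 0, 0, -0.1, 0.3, 0, 20],
  [0, 0, 0, -0.3, 0.9, 0, 20],
  [0, 0, 0, -0.7, 1.9, 0, 20],
  [0, 0, 0, -1.0, 2.9, 0, 20],
  [0, 0, 0, -1.4, 4.0, 0, 20],
  [0, 0, 0, -1.8, 5.1, 0, 20],
  [0, 0, 0, -2.2, 6.2, 0, 20],
  [0, 0, 0, -2.6, 7.3, 0, 20],
  [0, 0, 0, -3.0, 8.4, 0, 20],
  [0, 0, 0, -3.4, 9.5, 0, 20],
  [0, 0, 0, -3.8, 10.5, 0, 20],
  [0, 0, 0, -4.1, 11.4, 0, 20],
  [0, 0, 0, -4.4, 12.2, 0, 20],
  [0, 0, 0, -4.55, 12.65, 0, 20],
  [0, 0, 0, -4.58, 12.83, 0, 20],
  [0, 0, 0, -4.58, 12.83, 0, 20],
  [0, 0, 0, -4.58, 12.83, 0, 20],
])

```text
t: 8.7
tcp_pos: [0.5425, -0.3338, 0.1489]
eef_rot: [-0.0, 0.992, 0.122, 0.0]
contact_force: [-0.1, 0.4, -0.0]
grip_width: 0.289
gripper_force: 50.4
```

>>> servo_tool([
  [0, 0, 0, 0, 0, 0.3, 20],
  [0, 0, 0, 0, 0, 0.8, 20],
  [0, 0, 0, 0, 0, 1.4, 20],
  [0, 0, 0, 0, 0, 2.0, 20],
  [0, 0, 0, 0, 0, 2.5, 20],
  [0, 0, 0, 0, 0, 2.85, 20],
  [0, 0, 0, 0, 0, 3.0, 20],
  [0, 0, 0, 0, 0, 3.08, 20],
  [0, 0, 0, 0, 0, 3.1, 20],
  [0, 0, 0, 0, 0, 3.1, 20],
])

```text
t: 9.95
tcp_pos: [0.5424, -0.3349, 0.0562]
eef_rot: [0.0, 0.993, 0.122, 0.0]
contact_force: [0.3, 0.1, -1.2]
grip_width: 0.288
gripper_force: 50.4
```

>>> servo_tool([
  [0, 0, 0, 0, 0, 0.04, 20],
  [0, 0, 0, 0, 0, 0.07, 20],
  [0, 0, 0, 0, 0, 0.07, 20],
  [0, 0, 0, 0, 0, 0.07, 30],
  [0, 0, 0, 0, 0, 0.07, 36],
  [0, 0, 0, 0, 0, 0.07, 45],
  [0, 0, 0, 0, 0, 0.07, 55],
  [0, 0, 0, 0, 0, 0.07, 65],
  [0, 0, 0, 0, 0, 0.07, 70],
  [0, 0, 0, 0, 0, -0.1, 70],
  [0, 0, 0, 0, 0, -0.5, 70],
  [0, 0, 0, 0, 0, -1.2, 70],
  [0, 0, 0, 0, 0, -2.0, 70],
  [0, 0, 0, 0, 0, -2.8, 70],
  [0, 0, 0, 0, 0, -3.4, 70],
  [0, 0, 0, 0, 0, -3.7, 70],
  [0, 0, 0, 0, 0, -3.7, 70],
])

```text
t: 12.08
tcp_pos: [0.5423, -0.3349, 0.1673]
eef_rot: [0.0, 0.993, 0.122, 0.0]
contact_force: [-0.6, 0.8, 0.3]
grip_width: 0.82
gripper_force: 0.0
```

```bash
python3 - <<'E'
from h import *
cv2.imwrite("pics/w3.png",get_image("wrist")["image"])
v=np.load("vise.npz");Rm=v["R"];o=np.array([.583,.071])-Rm@[.07,.027];print("origin",o)
p=Rm@[0,.060+.045]+o;print(p)
delta([*p,.165],104);delta([*p,.165],-76)
print(read_state()["joints"].round(2))
E
```

```text
origin [0.52162707 0.02784489]
[0.49618778 0.12971659]
turn [-2.e-02 -0.e+00 -9.e+01] shift [  2.263 -15.392   0.056]
t 12.12 tcp [ 0.542  -0.3347  0.1666] F [ 0.16  0.69 -0.15] w 0.822 gf 0.0
turn [-0.e+00  2.e-02  9.e+01] shift [  2.263 -15.392   0.056]
t 12.12 tcp [ 0.542  -0.3347  0.1666] F [ 0.16  0.69 -0.15] w 0.822 gf 0.0
[ 0.62  0.44 -0.22  1.74  0.11  0.97 -0.97]
```

View pics/w3.png

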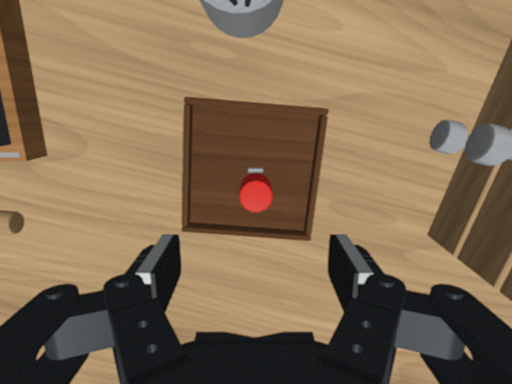

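The plug stands in the middle of the tray: knob at (257,194), tray from (185,98) to (325,238). Next I move behind the jaw, turned a quarter so that tool +x is the push direction.

>>> servo_tool([
  [0, 0, 5, 0.1, -0.4, 0, 40],
  [0, 0, 12, 0.2, -1.2, 0, 20],
  [0, 0, 19, 0.3, -2.3, 0, 0],
  [0, 0, 26, 0.5, -3.5, 0, 0],
  [0, 0, 33, 0.7, -4.7, 0, 0],
  [0, 0, 40, 0.9, -6.0, 0, 0],
  [0, 0, 47, 1.1, -7.3, 0, 0],
  [0, 0, 54, 1.3, -8.6, 0, 0],
  [0, 0, 61, 1.5, -9.9, 0, 0],
  [0, 0, 68, 1.7, -11.2, 0, 0],
  [0, 0, 75, 1.8, -12.4, 0, 0],
  [0, 0, 82, 2.0, -13.5, 0, 0],
  [0, 0, 87, 2.1, -14.4, 0, 0],
  [0, 0, 90, 2.2, -15.0, 0, 0],
  [0, 0, 90, 2.26, -15.3, 0, 0],
  [0, 0, 90, 2.26, -15.39, 0, 0],
  [0, 0, 90, 2.26, -15.39, 0, 0],
  [0, 0, 90, 2.26, -15.39, 0, 0],
], force=40)

```text
t: 14.38
tcp_pos: [0.4959, 0.1304, 0.1667]
eef_rot: [0.0, 0.788, -0.616, 0.001]
contact_force: [0.8, 1.0, -0.5]
grip_width: 0.001
gripper_force: 0.0
```

```bash
python3 - <<'E'
from h import *
cv2.imwrite("pics/w4.png",get_image("wrist")["image"])
v=np.load("vise.npz");Rm=v["R"];o=np.array([.52163,.02784]);p=Rm@[0,.105]+o
delta([*p,.051],-76);print(read_state()["joints"].round(2))
E
```

```text
turn [-0.18 -0.08  0.11] shift [0.147 0.05  3.886]
t 14.43 tcp [0.4962 0.1344 0.1676] F [0.6  4.5  1.53] w 0.002 gf 0.0
[-1.31  0.48  1.19  2.07 -0.55  0.95 -2.72]
```

View pics/w4.png

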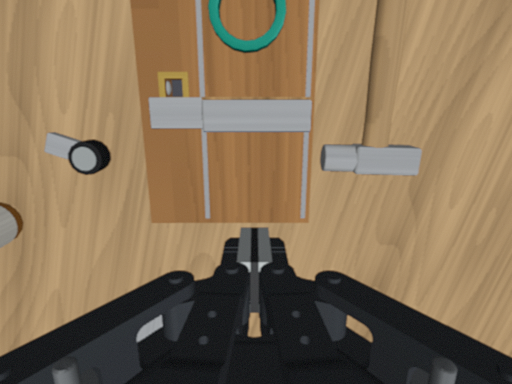

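The bed and jaw are seen clearly, with the jaw from (150,97) to (311,130), but joint 7 is at its limit. I'm turning back right away and will use the other half-turn.

>>> servo_tool([
  [0, 0, -4, 0, 0, 0, 0],
  [0, 0, -10, 0, 0, 0, 0],
  [0, 0, -16, 0, 0, 0, 0],
  [0, 0, -23, 0, 0, 0, 0],
  [0, 0, -30, 0, 0, 0, 0],
  [0, 0, -37, 0, 0, 0, 0],
  [0, 0, -44, 0, 0, 0, 0],
  [0, 0, -51, 0, 0, 0, 0],
  [0, 0, -58, 0, 0, 0, 0],
  [0, 0, -65, 0, 0, 0, 0],
  [0, 0, -72, 0, 0, 0, 0],
  [0, 0, -79, 0, 0, 0, 0],
  [0, 0, -85, 0, 0, 0, 0],
  [0, 0, -90, 0, 0, 0, 0],
  [0, 0, -90, 0, 0, 0, 0],
])

```text
t: 16.3
tcp_pos: [0.496, 0.1293, 0.1664]
eef_rot: [0.0, 0.993, 0.122, -0.0]
contact_force: [0.2, 0.2, 0.1]
grip_width: 0.002
gripper_force: 0.0
```

```bash
python3 - <<'E'
from h import *
v=np.load("vise.npz");Rm=v["R"];o=np.array([.52163,.02784]);p=Rm@[0,.105]+o
delta([*p,.165],104);print(read_state()["joints"].round(2))
E
```

```text
turn [-2.000e-02  5.000e-02 -9.003e+01] shift [ 0.009 -0.013  0.046]
t 16.3 tcp [0.496  0.1293 0.1664] F [0.16 0.2  0.12] w 0.002 gf 0.0
[-1.02  0.3   0.76  2.06 -0.27  0.88 -1.43]
```

Now joint 7 is at -1.43, and a further -90° brings it near 0.1.

>>> servo_tool([
  [0, 0, -4, 0, 0, 0, 0],
  [0, 0, -10, 0, 0, 0, 0],
  [0, 0, -16, 0, 0, 0, 0],
  [0, 0, -23, 0, 0, 0, 0],
  [0, 0, -30, 0, 0, 0, 0],
  [0, 0, -37, 0, 0, 0, 0],
  [0, 0, -44, 0, 0, 0, 0],
  [0, 0, -51, 0, 0, 0, 0],
  [0, 0, -58, 0, 0, 0, 0],
  [0, 0, -65, 0, 0, 0, 0],
  [0, 0, -72, 0, 0, 0, 0],
  [0, 0, -79, 0, 0, 0, 0],
  [0, 0, -85, 0, 0, 0, 0],
  [0, 0, -90, 0, 0, 0, 0],
  [0, 0, -90, 0, 0, 0, 0],
])

```text
t: 18.18
tcp_pos: [0.4961, 0.1294, 0.1665]
eef_rot: [-0.0, 0.617, 0.787, -0.0]
contact_force: [-0.1, 0.2, -0.4]
grip_width: 0.006
gripper_force: 0.0
```

```bash
python3 - <<'E'
from h import *
v=np.load("vise.npz");Rm=v["R"];o=np.array([.52163,.02784]);p=Rm@[0,.105]+o
delta([*p,.051],104);print(read_state()["joints"].round(2))
E
```

```text
turn [-0.03  0.01 -0.14] shift [0.011 0.007 3.85 ]
t 18.18 tcp [0.4961 0.1294 0.1665] F [-0.09  0.17 -0.39] w 0.006 gf 0.0
[-0.76  0.25  0.44  2.05 -0.14  0.87  0.  ]
```

>>> servo_tool([
  [0, 0, 0, 0, 0, 0.4, 0],
  [0, 0, 0, 0, 0, 1.0, 0],
  [0, 0, 0, 0, 0, 1.7, 0],
  [0, 0, 0, 0, 0, 2.4, 0],
  [0, 0, 0, 0, 0, 3.0, 0],
  [0, 0, 0, 0, 0, 3.5, 0],
  [0, 0, 0, 0, 0, 3.75, 0],
  [0, 0, 0, 0, 0, 3.85, 0],
  [0, 0, 0, -0.1, 0, 3.85, 0],
  [0, 0, 0, -0.3, 0, 3.85, 0],
  [0, 0, 0, -0.5, 0, 3.85, 0],
  [0, 0, 0, -0.65, 0, 3.85, 0],
  [0, 0, 0, -0.75, 0, 3.85, 0],
  [0, 0, 0, -0.8, 0, 3.85, 0],
  [0, 0, 0, -0.8, 0, 3.85, 0],
])

```text
t: 20.05
tcp_pos: [0.5021, 0.1063, 0.0513]
eef_rot: [-0.0, 0.616, 0.788, 0.0]
contact_force: [-0.5, -0.2, -0.7]
grip_width: -0.001
gripper_force: 0.0
```

```bash
cat >> h.py <<'E'
def fv(n=1):
    s=read_state();d=np.array([-.24228,.97021]);o=np.array([.52163,.02784])
    print("t",round(s["t"],2),"tcp vise y",round(d@(s["tcp_pos"][:2]-o)*1e3,2),"x",round(np.array([.97021,.24228])@(s["tcp_pos"][:2]-o)*1e3,2),"z",s["tcp_pos"][2].round(4),"Fy",round(d@s["contact_force"][:2],2),"F",s["contact_force"].round(2),"M",s["moment"].round(2),s["tau"].round(2))
E
python3 - <<'E'
from h import *
fv();print(read_state()["joints"].round(2))
E
```

```text
t 20.05 tcp vise y 80.81 x 0.07 z 0.0513 Fy -0.1 F [-0.5  -0.23 -0.67] M [0.03 0.01 0.01] [ 3.400e-01 -7.417e+01  8.870e+00 -2.912e+01  3.000e-02 -0.000e+00
  6.000e-02]
[-0.63  0.44  0.36  2.13 -0.26  0.62  0.16]
```

>>> servo_tool([
  [0, 0, 0, -0.1, 0, 0, 0],
  [0, 0, 0, -0.2, 0, 0, 0],
  [0, 0, 0, -0.25, 0, 0, 0],
  [0, 0, 0, -0.3, 0, 0, 0],
  [0, 0, 0, -0.35, 0, 0, 0],
  [0, 0, 0, -0.4, 0, 0, 0],
  [0, 0, 0, -0.48, 0, 0, 0],
  [0, 0, 0, -0.56, 0, 0, 0],
  [0, 0, 0, -0.64, 0, 0, 0],
  [0, 0, 0, -0.72, 0, 0, 0],
  [0, 0, 0, -0.8, 0, 0, 0],
  [0, 0, 0, -0.88, 0, 0, 0],
  [0, 0, 0, -0.96, 0, 0, 0],
  [0, 0, 0, -1.04, 0, 0, 0],
  [0, 0, 0, -1.12, 0, 0, 0],
  [0, 0, 0, -1.2, 0, 0, 0],
  [0, 0, 0, -1.25, 0, 0, 0],
  [0, 0, 0, -1.29, 0, 0, 0],
  [0, 0, 0, -1.32, 0, 0, 0],
  [0, 0, 0, -1.35, 0, 0, 0],
])

```text
t: 22.55
tcp_pos: [0.5117, 0.0679, 0.0514]
eef_rot: [-0.0, 0.615, 0.788, 0.0]
contact_force: [-1.8, 6.1, 2.7]
grip_width: 0.002
gripper_force: 3.0
```

```bash
python3 - <<'E'
from h import *
fv()
im=get_image("side")["image"];cv2.imwrite("pics/s5.png",cv2.resize(im[140:284,170:310],None,fx=4,fy=4))
fv()
E
```

```text
t 22.55 tcp vise y 41.24 x 0.04 z 0.0514 Fy 6.31 F [-1.78  6.06  2.68] M [ 1.16  0.47 -0.04] [ 2.890e+00 -7.368e+01  1.198e+01 -2.905e+01  1.100e+00 -6.300e-01
 -4.000e-02]
t 22.6 tcp vise y 41.11 x 0.03 z 0.0514 Fy 5.41 F [-2.34  4.99  0.96] M [ 1.2   0.31 -0.01] [ 2.620e+00 -7.386e+01  1.163e+01 -2.910e+01  1.060e+00 -5.400e-01
 -3.000e-02]
```

View pics/s5.png

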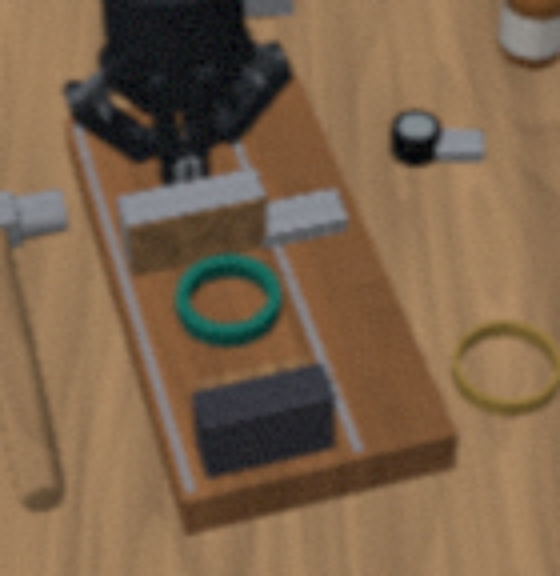

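The jaw has slid and its tongue has passed the socket. Its face at (200,245) is just short of the wax ring at (230,300), and drag is about 6 N (moment 1.24 N m). I continue to just before the pad zone.

>>> servo_tool([
  [0, 0, 0, -0.04, 0, 0, 0],
  [0, 0, 0, -0.08, 0, 0, 0],
  [0, 0, 0, -0.12, 0, 0, 0],
  [0, 0, 0, -0.16, 0, 0, 0],
  [0, 0, 0, -0.2, 0, 0, 0],
  [0, 0, 0, -0.24, 0, 0, 0],
  [0, 0, 0, -0.28, 0, 0, 0],
  [0, 0, 0, -0.32, 0, 0, 0],
  [0, 0, 0, -0.36, 0, 0, 0],
  [0, 0, 0, -0.4, 0, 0, 0],
  [0, 0, 0, -0.44, 0, 0, 0],
  [0, 0, 0, -0.48, 0, 0, 0],
  [0, 0, 0, -0.52, 0, 0, 0],
  [0, 0, 0, -0.56, 0, 0, 0],
  [0, 0, 0, -0.6, 0, 0, 0],
  [0, 0, 0, -0.64, 0, 0, 0],
  [0, 0, 0, -0.68, 0, 0, 0],
  [0, 0, 0, -0.72, 0, 0, 0],
  [0, 0, 0, -0.75, 0, 0, 0],
  [0, 0, 0, -0.78, 0, 0, 0],
])

```text
t: 25.1
tcp_pos: [0.5173, 0.0452, 0.0514]
eef_rot: [-0.0, 0.615, 0.788, 0.0]
contact_force: [-2.3, 5.6, 1.9]
grip_width: -0.002
gripper_force: 3.2
```

```bash
cat >> h.py <<'E'
def mv():
    s=read_state();return round(.97021*s["moment"][0]+.24228*s["moment"][1],3)
E
python3 - <<'E'
from h import *
fv();print(mv())
im=get_image("side")["image"];cv2.imwrite("pics/s6.png",cv2.resize(im[170:284,190:300],None,fx=5,fy=5,interpolation=cv2.INTER_CUBIC))
print(mv())
E
```

```text
t 25.1 tcp vise y 17.88 x 0.05 z 0.0514 Fy 6.03 F [-2.29  5.65  1.89] M [1.26 0.46 0.02] [ 3.030e+00 -7.405e+01  1.222e+01 -2.926e+01  1.140e+00 -7.500e-01
 -4.000e-02]
1.33
1.28
```

View pics/s6.png

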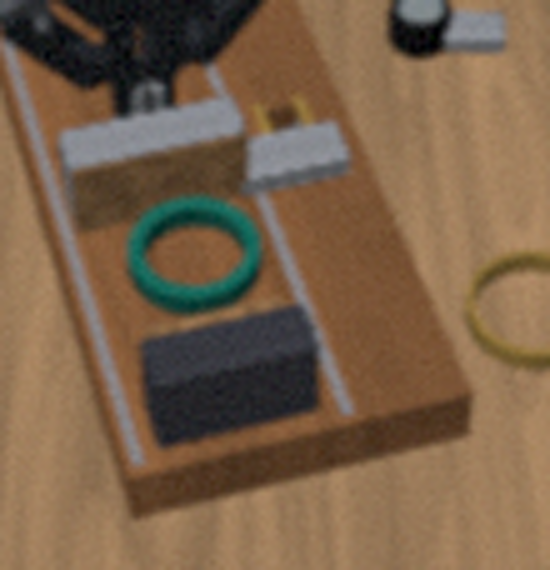

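Jaw, wax and pad line up, with a gap of roughly 10 mm left between ring (195,305) and pad. Now small steps, watching the moment.

>>> servo_tool([
  [0, 0, 0, -0.02, 0, 0, 0],
  [0, 0, 0, -0.04, 0, 0, 0],
  [0, 0, 0, -0.06, 0, 0, 0],
  [0, 0, 0, -0.08, 0, 0, 0],
  [0, 0, 0, -0.1, 0, 0, 0],
  [0, 0, 0, -0.12, 0, 0, 0],
])

```text
t: 25.9
tcp_pos: [0.5182, 0.0417, 0.0513]
eef_rot: [-0.0, 0.615, 0.788, 0.0]
contact_force: [-2.0, 6.8, 2.5]
grip_width: -0.0
gripper_force: 3.2
```

```bash
python3 -c "
from h import *
fv();print(mv())"
```

```text
t 25.9 tcp vise y 14.29 x 0.02 z 0.0513 Fy 7.11 F [-1.99  6.83  2.51] M [ 1.22  0.44 -0.08] [ 3.070e+00 -7.413e+01  1.222e+01 -2.930e+01  1.130e+00 -7.600e-01
 -2.000e-02]
1.285
```

>>> servo_tool([
  [0, 0, 0, -0.02, 0, 0, 0],
  [0, 0, 0, -0.04, 0, 0, 0],
  [0, 0, 0, -0.06, 0, 0, 0],
  [0, 0, 0, -0.08, 0, 0, 0],
])

```text
t: 26.4
tcp_pos: [0.5187, 0.0394, 0.0513]
eef_rot: [-0.0, 0.615, 0.788, 0.0]
contact_force: [-2.7, 5.9, 2.1]
grip_width: 0.002
gripper_force: 3.2
```

```bash
python3 -c "
from h import *
fv();print(mv())"
```

```text
t 26.4 tcp vise y 11.91 x -0.0 z 0.0513 Fy 6.41 F [-2.71  5.93  2.06] M [ 1.23  0.5  -0.02] [ 3.070e+00 -7.419e+01  1.224e+01 -2.933e+01  1.130e+00 -7.700e-01
 -2.000e-02]
1.312
```

The joint torques are the quietest signal: tau0 3.07 and tau4 1.13 under drag alone.

>>> servo_tool([
  [0, 0, 0, -0.02, 0, 0, 0],
  [0, 0, 0, -0.04, 0, 0, 0],
  [0, 0, 0, -0.06, 0, 0, 0],
])

```text
t: 26.78
tcp_pos: [0.5192, 0.0377, 0.0513]
eef_rot: [-0.001, 0.615, 0.788, 0.0]
contact_force: [-2.9, 6.8, 2.6]
grip_width: -0.002
gripper_force: 3.2
```

```bash
python3 -c "
from h import *
fv();print(mv())"
```

```text
t 26.77 tcp vise y 10.15 x 0.02 z 0.0513 Fy 7.27 F [-2.87  6.78  2.6 ] M [ 1.23  0.46 -0.02] [ 3.060e+00 -7.423e+01  1.224e+01 -2.934e+01  1.130e+00 -7.800e-01
 -2.000e-02]
1.307
```

>>> servo_tool([
  [0, 0, 0, -0.02, 0, 0, 0],
  [0, 0, 0, -0.04, 0, 0, 0],
  [0, 0, 0, -0.06, 0, 0, 0],
])

```text
t: 27.15
tcp_pos: [0.5197, 0.0359, 0.0514]
eef_rot: [-0.0, 0.615, 0.788, 0.0]
contact_force: [-1.6, 6.0, 3.0]
grip_width: 0.003
gripper_force: 3.2
```

```bash
python3 -c "
from h import *
fv();print(mv())"
```

```text
t 27.15 tcp vise y 8.3 x 0.04 z 0.0514 Fy 6.26 F [-1.63  6.04  2.95] M [ 1.18  0.43 -0.  ] [ 3.060e+00 -7.427e+01  1.225e+01 -2.936e+01  1.130e+00 -7.900e-01
 -2.000e-02]
1.246
```

>>> servo_tool([
  [0, 0, 0, -0.02, 0, 0, 0],
  [0, 0, 0, -0.04, 0, 0, 0],
  [0, 0, 0, -0.06, 0, 0, 0],
])

```text
t: 27.52
tcp_pos: [0.5201, 0.0342, 0.0514]
eef_rot: [-0.0, 0.615, 0.788, 0.0]
contact_force: [-3.0, 6.4, 2.4]
grip_width: -0.004
gripper_force: 3.2
```

```bash
python3 -c "
from h import *
fv();print(mv())"
```

```text
t 27.52 tcp vise y 6.52 x 0.03 z 0.0514 Fy 6.94 F [-3.04  6.39  2.43] M [ 1.26  0.42 -0.01] [ 3.060e+00 -7.432e+01  1.226e+01 -2.938e+01  1.120e+00 -7.900e-01
 -2.000e-02]
1.322
```

>>> servo_tool([
  [0, 0, 0, -0.02, 0, 0, 0],
  [0, 0, 0, -0.04, 0, 0, 0],
  [0, 0, 0, -0.06, 0, 0, 0],
])

```text
t: 27.9
tcp_pos: [0.5205, 0.0324, 0.0514]
eef_rot: [-0.0, 0.615, 0.788, 0.0]
contact_force: [-2.1, 6.0, 2.7]
grip_width: -0.004
gripper_force: 3.2
```

```bash
python3 -c "
from h import *
fv();print(mv())"
```

```text
t 27.9 tcp vise y 4.69 x 0.03 z 0.0514 Fy 6.35 F [-2.14  6.01  2.69] M [ 1.24  0.47 -0.04] [ 3.060e+00 -7.437e+01  1.227e+01 -2.940e+01  1.120e+00 -8.000e-01
 -2.000e-02]
1.313
```

>>> servo_tool([
  [0, 0, 0, -0.02, 0, 0, 0],
  [0, 0, 0, -0.04, 0, 0, 0],
  [0, 0, 0, -0.06, 0, 0, 0],
])

```text
t: 28.28
tcp_pos: [0.521, 0.0306, 0.0514]
eef_rot: [-0.0, 0.615, 0.788, 0.0]
contact_force: [-1.8, 6.0, 2.6]
grip_width: -0.004
gripper_force: 3.2
```

```bash
python3 -c "
from h import *
fv();print(mv())"
```

```text
t 28.27 tcp vise y 2.87 x 0.04 z 0.0514 Fy 6.26 F [-1.8  6.   2.6] M [ 1.25  0.48 -0.04] [ 3.060e+00 -7.441e+01  1.228e+01 -2.942e+01  1.120e+00 -8.100e-01
 -2.000e-02]
1.327
```

>>> servo_tool([
  [0, 0, 0, -0.02, 0, 0, 0],
  [0, 0, 0, -0.04, 0, 0, 0],
  [0, 0, 0, -0.06, 0, 0, 0],
])

```text
t: 28.65
tcp_pos: [0.5214, 0.0289, 0.0514]
eef_rot: [-0.0, 0.615, 0.788, 0.0]
contact_force: [-2.7, 6.2, 2.4]
grip_width: -0.0
gripper_force: 3.2
```

```bash
python3 -c "
from h import *
fv();print(mv())"
```

```text
t 28.65 tcp vise y 1.07 x 0.06 z 0.0514 Fy 6.64 F [-2.68  6.18  2.36] M [ 1.24  0.44 -0.01] [ 3.060e+00 -7.446e+01  1.229e+01 -2.944e+01  1.120e+00 -8.200e-01
 -2.000e-02]
1.314
```

>>> servo_tool([
  [0, 0, 0, -0.02, 0, 0, 0],
  [0, 0, 0, -0.04, 0, 0, 0],
  [0, 0, 0, -0.06, 0, 0, 0],
])

```text
t: 29.02
tcp_pos: [0.5218, 0.0272, 0.0513]
eef_rot: [-0.001, 0.615, 0.788, 0.0]
contact_force: [-2.5, 6.8, 2.8]
grip_width: -0.005
gripper_force: 3.2
```

```bash
python3 -c "
from h import *
fv();print(mv())"
```

```text
t 29.02 tcp vise y -0.69 x 0.03 z 0.0513 Fy 7.25 F [-2.54  6.84  2.77] M [1.22 0.44 0.01] [ 3.060e+00 -7.451e+01  1.229e+01 -2.946e+01  1.120e+00 -8.200e-01
 -2.000e-02]
1.289
```

>>> servo_tool([
  [0, 0, 0, -0.02, 0, 0, 0],
  [0, 0, 0, -0.04, 0, 0, 0],
])

```text
t: 29.28
tcp_pos: [0.5222, 0.026, 0.0514]
eef_rot: [-0.0, 0.615, 0.788, 0.0]
contact_force: [-2.5, 6.0, 2.5]
grip_width: 0.0
gripper_force: 3.2
```

```bash
python3 -c "
from h import *
fv();print(mv())"
```

```text
t 29.27 tcp vise y -1.91 x 0.06 z 0.0514 Fy 6.4 F [-2.48  5.97  2.49] M [ 1.26  0.43 -0.01] [ 3.060e+00 -7.454e+01  1.230e+01 -2.947e+01  1.120e+00 -8.300e-01
 -2.000e-02]
1.321
```

>>> servo_tool([
  [0, 0, 0, -0.02, 0, 0, 0],
  [0, 0, 0, -0.04, 0, 0, 0],
  [0, 0, 0, -0.06, 0, 0, 0],
])

```text
t: 29.65
tcp_pos: [0.5225, 0.0243, 0.0513]
eef_rot: [-0.001, 0.615, 0.788, 0.0]
contact_force: [-2.9, 6.3, 3.0]
grip_width: -0.002
gripper_force: 3.2
```

```bash
python3 -c "
from h import *
fv();print(mv())"
```

```text
t 29.65 tcp vise y -3.68 x 0.03 z 0.0513 Fy 6.79 F [-2.92  6.27  3.02] M [ 1.24  0.44 -0.03] [ 3.050e+00 -7.459e+01  1.231e+01 -2.949e+01  1.120e+00 -8.400e-01
 -2.000e-02]
1.306
```

>>> servo_tool([
  [0, 0, 0, -0.02, 0, 0, 0],
  [0, 0, 0, -0.04, 0, 0, 0],
  [0, 0, 0, -0.06, 0, 0, 0],
])

```text
t: 30.02
tcp_pos: [0.523, 0.0225, 0.0513]
eef_rot: [-0.001, 0.615, 0.788, 0.0]
contact_force: [-2.5, 5.8, 2.1]
grip_width: -0.001
gripper_force: 3.2
```

```bash
python3 -c "
from h import *
fv();print(mv())"
```

```text
t 30.02 tcp vise y -5.49 x 0.02 z 0.0513 Fy 6.19 F [-2.46  5.76  2.13] M [ 1.22  0.42 -0.04] [ 3.050e+00 -7.465e+01  1.232e+01 -2.952e+01  1.110e+00 -8.400e-01
 -2.000e-02]
1.288
```

>>> servo_tool([
  [0, 0, 0, -0.02, 0, 0, 0],
  [0, 0, 0, -0.04, 0, 0, 0],
  [0, 0, 0, -0.06, 0, 0, 0],
])

```text
t: 30.4
tcp_pos: [0.5235, 0.0207, 0.0513]
eef_rot: [-0.0, 0.615, 0.788, 0.0]
contact_force: [-2.3, 5.6, 2.3]
grip_width: 0.0
gripper_force: 3.2
```

```bash
python3 -c "
from h import *
fv();print(mv())"
```

```text
t 30.4 tcp vise y -7.33 x 0.05 z 0.0513 Fy 6.04 F [-2.31  5.64  2.33] M [1.17 0.42 0.03] [ 3.050e+00 -7.470e+01  1.233e+01 -2.954e+01  1.110e+00 -8.500e-01
 -2.000e-02]
1.241
```

>>> servo_tool([
  [0, 0, 0, -0.02, 0, 0, 0],
  [0, 0, 0, -0.04, 0, 0, 0],
  [0, 0, 0, -0.06, 0, 0, 0],
])

```text
t: 30.78
tcp_pos: [0.5239, 0.0191, 0.0514]
eef_rot: [-0.001, 0.615, 0.788, 0.0]
contact_force: [-1.7, 7.8, 2.9]
grip_width: -0.002
gripper_force: 3.7
```

```bash
python3 -c "
from h import *
fv();print(mv())"
```

```text
t 30.77 tcp vise y -9.01 x 0.04 z 0.0514 Fy 7.98 F [-1.74  7.79  2.93] M [1.43 0.5  0.02] [ 3.580e+00 -7.454e+01  1.287e+01 -2.956e+01  1.290e+00 -1.000e+00
 -2.000e-02]
1.513
```

Pad contact at about 1.1 N (tau4 +0.18, moment +0.21), so about 1.9 N more is needed. I creep on.

>>> servo_tool([
  [0, 0, 0, -0.01, 0, 0, 0],
  [0, 0, 0, -0.02, 0, 0, 0],
  [0, 0, 0, -0.03, 0, 0, 0],
  [0, 0, 0, -0.04, 0, 0, 0],
])

```text
t: 31.28
tcp_pos: [0.5241, 0.0182, 0.0514]
eef_rot: [-0.001, 0.615, 0.788, 0.0]
contact_force: [-1.1, 7.7, 2.5]
grip_width: -0.005
gripper_force: 4.1
```

```bash
python3 -c "
from h import *
fv();print(mv(),read_state()['tau'][[0,4,5]],read_state()['gripper_force'])"
```

```text
t 31.27 tcp vise y -9.99 x 0.03 z 0.0514 Fy 7.77 F [-1.06  7.74  2.45] M [ 1.59  0.54 -0.06] [  4.07 -74.4   13.32 -29.61   1.44  -1.12  -0.  ]
1.676 [ 4.07382622  1.4431278  -1.12355724] 4.129339903593063
```

About 2.0 N now; 1 mm more.

>>> servo_tool([
  [0, 0, 0, -0.01, 0, 0, 0],
  [0, 0, 0, -0.02, 0, 0, 0],
  [0, 0, 0, -0.03, 0, 0, 0],
  [0, 0, 0, -0.035, 0, 0, 0],
])

```text
t: 31.78
tcp_pos: [0.5243, 0.0173, 0.0513]
eef_rot: [-0.001, 0.615, 0.788, 0.0]
contact_force: [-3.5, 8.0, 4.2]
grip_width: -0.002
gripper_force: 4.5
```

```bash
python3 -c "
from h import *
fv();print(mv(),read_state()['tau'][[0,4,5]],read_state()['gripper_force'])"
```

```text
t 31.77 tcp vise y -10.9 x 0.02 z 0.0513 Fy 8.64 F [-3.48  8.04  4.18] M [ 1.75  0.65 -0.03] [ 4.530e+00 -7.427e+01  1.375e+01 -2.964e+01  1.580e+00 -1.240e+00
  1.000e-02]
1.853 [ 4.52966407  1.58281479 -1.24320801] 4.53594870865345
```

About 2.9 N. I back straight off, then lift.

>>> servo_tool([
  [0, 0, 0, 0.02, 0, 0, 0],
  [0, 0, 0, 0.08, 0, 0, 0],
  [0, 0, 0, 0.2, 0, 0, 0],
  [0, 0, 0, 0.5, 0, 0, 0],
  [0, 0, 0, 0.9, 0, 0, 0],
  [0, 0, 0, 1.3, 0, 0, 0],
  [0, 0, 0, 1.5, 0, 0, 0],
  [0, 0, 0, 1.5, 0, -0.4, 0],
  [0, 0, 0, 1.5, 0, -1.2, 0],
  [0, 0, 0, 1.5, 0, -2.2, 0],
  [0, 0, 0, 1.5, 0, -3.2, 0],
  [0, 0, 0, 1.5, 0, -4.0, 0],
  [0, 0, 0, 1.5, 0, -4.5, 0],
  [0, 0, 0, 1.5, 0, -4.7, 0],
  [0, 0, 0, 1.5, 0, -4.7, 0],
])

```text
t: 33.65
tcp_pos: [0.5137, 0.0595, 0.1922]
eef_rot: [-0.0, 0.616, 0.788, 0.0]
contact_force: [0.8, 0.6, -1.1]
grip_width: 0.006
gripper_force: 0.0
```

```bash
python3 - <<'E'
from h import *
im=get_image("scene")["image"];cv2.imwrite("pics/f.png",cv2.resize(im[140:250,110:350],None,fx=3.3,fy=3.3,interpolation=cv2.INTER_CUBIC))
fv()
E
```

```text
t 33.7 tcp vise y 32.7 x -0.27 z 0.1918 Fy 0.05 F [ 0.12  0.08 -0.15] M [ 0.01  0.04 -0.01] [ 1.000e-02 -6.124e+01  5.820e+00 -4.172e+01  7.000e-02  1.000e-01
 -4.000e-02]
```

View pics/f.png

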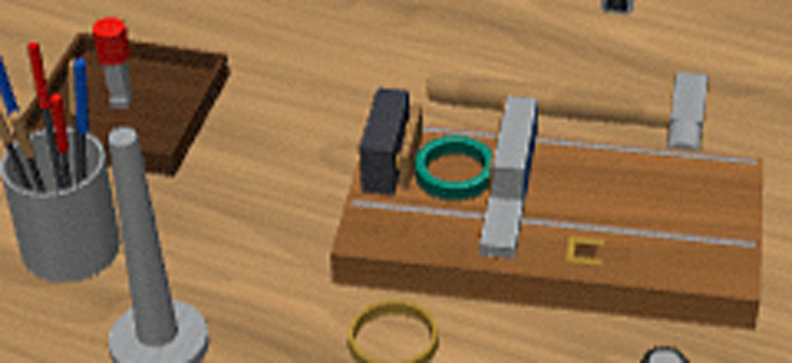

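The wax at (455,165) is held between pad (412,150) and jaw (505,150), and the plug stands in the tray at (112,60). The arm is clear, so I hand it in.

```bash
python3 -c "
from rig import sign_off
print(sign_off())"
```

```text
the job is handed in; nothing more can be done
None
```

The job is handed in at about 34 s of the 72 s allowed: the plug stands in the tray and the wax bangle is held between jaw and pad at roughly 2.9 N, estimated from the joint torques; on the way joint 7 came within 0.01 rad of its range limit, so I turned back.

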